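# Stand a carton in the bench rack and lock the sliding fence on it

### The job

Stand the flat brown carton upright on one of its short thin edges in the bay of the bench rack, flat side towards the fences, and let go of it there. Then pull up the red plunger knob, slide the green section one hole towards the blue fence so that the bay closes on the carton, and let the pin drop fully home in that next hole. Finish still gripping the knob with the pin held home, so that a helper can fit the safety clip; leave the other things on the bench where they are.

Things in the scene. Friction and masses are not known exactly. Their poses are not given: they have to be found in the camera images.
- rack: Grey bench rack fixed to the bench: base plate 190 (x, centred) x 195 mm (y -110 to +85), 8 mm thick. Origin at bench height, z up. Along y at x = +47.5 mm runs an aluminium tube 30 mm wide, top 38 mm above the bench, with square holes 32 mm apart. At x = -47.5 mm is the bay, between an upright blue (fixed) and a green (sliding) fence; it is open above and at both x ends.
- bay (a point): Point on the bay's floor (8 mm above the bench), on the bay's centre line, midway between the fences as they stand at the start (62 mm apart, 31 mm to each); fixed to the rack, same axes.
- blue_fence (a point): Middle of the top edge of the blue fence's bay face, 58 mm above the bench, at rack y = +45 mm. The fence is fixed, 70 mm long in x, 6 mm thick. Axes as the rack's.
- green_fence (a point): Middle of the top edge of the green fence's bay face, 58 mm above the bench, at rack y = -17 mm at the start. It moves with the section. The fence is 6 mm thick and reaches across the bay from the sleeve. Axes as the rack's.
- section (a joint): Travel of the green sliding section along the rack's +y, towards the blue fence (m): 0 (within 1 mm) at the start, pin in a hole with 1.5 mm play each way; the next hole is at 0.032, where the bay is 30 mm wide. Friction 1.5 N. Blocked while the pin is in a hole. Its sleeve over the tube is 42 (x) x 56 (y) mm, top 46 mm above the bench; the fence is on its +y end.
- plunger (a joint): Lift of the spring plunger (m): 0 = pin fully home, at most 0.022. The pin (10 mm thick, round tip) reaches 11 mm into the tube's top, so it is clear of the hole from about 0.012. A spring pulls it down: 3.3 N at 0, 5.5 N at 0.015. Between holes it rests on the tube top at about 0.011.
- knob (a point): Centre of the red plunger knob, an upright cylinder 26 mm in diameter and 32 mm tall above the middle of the sleeve, 72 mm above the bench when the pin is home (knob from 56 to 88 mm). It moves with the section and rises with the plunger. Axes as the rack's.
- carton: Flat closed brown carton, 100 (x, long) x 56 (y) x 26 mm (z, thin), about 180 g, yellow and black label on its top face, yellow patch on its +x end. It starts lying flat on the bench, long axis roughly along world y. Origin at the centre of the large face it lies on at the start; z points out of the labelled face.
- carton_mid (a point): Centre of the carton, 13 mm along its z from the origin; same axes. It is 58 mm above the bench when the carton stands on a short edge on the bay floor.
- spray_can: Blue spray can, 64 mm diameter, 170 mm tall, standing; origin under its centre. Leave alone.
- screw_jar: Jar with red lid, 68 mm diameter, 85 mm tall; origin under its centre. Leave alone.
- wrench: Steel wrench lying on the bench, along its x; origin under its middle. Leave alone.
- screwdriver: Screwdriver lying on the bench along its x; origin under its middle. Leave alone.
- tape_roll: Grey ring (tape core), 90 mm diameter, 24 mm tall, lying flat; origin under its centre. Leave alone.
- mug: Blue mug, 80 mm diameter, 90 mm tall; origin under its centre. Leave alone.
- bulb_box: Small white box with a red band, 70 x 50 x 40 mm; origin under its centre. Leave alone.
Not all that is in view belongs to the job. Several things look just like the carton: the one meant starts nearest to the robot's base.

How it is judged:
On the way, in this order (a step that is already met when the one before it is completed fails the run):
1. the carton stands by itself on a short edge in the open bay, released (angle between the x axis of carton and the z axis of rack, either way round below 0.2 rad and angle between the z axis of carton and the y axis of rack, either way round below 0.25 rad and x of carton_mid in the frame of rack between -0.0675 and -0.0275 m and y of carton_mid in the frame of rack between -0.004 and 0.034 m and z of carton_mid in the frame of rack between 0.053 and 0.063 m and contact force between the fingers and carton below 0.1 N and linear speed of carton below 0.03 m/s and value of joint section below 0.006 m), for 0.2 s.
2. the plunger is pulled up clear of its first hole (value of joint plunger above 0.0095 m and value of joint section below 0.012 m), for 0.05 s.
3. the section has slid to the next hole (value of joint section above 0.029 m), for 0.05 s.
At the end, for the whole second after the job is handed in: Carton upright on a short edge in the bay (0.12 rad; thin way within 0.25 rad of the slide; centre within 20 mm of the bay line; on its floor within 5 mm), at rest, not touched; section at the next hole (29 to 35 mm), plunger home (under 3 mm), knob held by the fingers with over 2 N (angle between the x axis of carton and the z axis of rack, either way round below 0.12 rad and angle between the z axis of carton and the y axis of rack, either way round below 0.25 rad and x of carton_mid in the frame of rack between -0.0675 and -0.0275 m and y of carton_mid in the frame of rack between -0.004 and 0.034 m and z of carton_mid in the frame of rack between 0.053 and 0.063 m and contact force between the fingers and carton below 0.1 N and linear speed of carton below 0.03 m/s and value of joint section between 0.029 and 0.035 m and value of joint plunger below 0.003 m and velocity of joint section below 0.01 m/s and contact force between the fingers and plunger above 2 N); the arm keeps its last pose, push and grip.
It fails at once if another thing on the bench is pushed about (more than 40 mm) (distance of any of spray_can, screw_jar, wrench, screwdriver, tape_roll, mug, bulb_box from where it was at the start of the episode above 0.04 m).
It also fails if it takes over 58 s, if anything falls off the work surface, if the arm or the gripper's body presses on something with over 40 N, if the wrist force passes 120 N, or if a joint passes its speed limit or range.

### The arm

A 7-joint arm with a two-finger parallel gripper is mounted at the origin on the work surface. World frame = base frame: x ahead of the robot, y to its left, z up, the work surface at z = 0. Lengths are in m, angles in rad, forces in N, time in s.
With the tool pointing down it reaches from about 0.4 to 0.875 m from the base axis. Payload 19.3 kg.
Tool frame: the origin (TCP) lies between the finger pads; the fingertips stand 19 mm ahead of it and the grasp point (between the pads) is the TCP; z points along the fingers, y is the direction in which the jaws open and shut (so a half turn about z gives the same grasp; the last joint's range is limited). The gripper opens to 85 mm and grips with 20 to 120 N. Pads are 22 mm wide; open, the fingers measure 114 mm over their backs; the gripper's body (76 mm by 85 mm) begins 54 mm behind the grasp point. The pads swing forward as they close: fully open they stand 13 mm farther back than shut.
Start: joints at [1.081, 0.521, -0.036, 1.599, 0.021, 1.021, -0.113], TCP at [0.255, -0.571, 0.25] pointing down, gripper open.
Joint ranges: [-2.91, 2.91], [-0.3, 2.13], [-1.5, 1.42], [0.17, 2.43], [-1.26, 4.41], [0.16, 1.93], [-2.52, 2.52]. Speed limits (rad/s): [1.89, 1.89, 2.39, 2.39, 3.01, 3.01, 3.01].

### API

Orientations are given as [roll, pitch, yaw] about the fixed x, y, z axes, in that order (R = Rz(yaw) Ry(pitch) Rx(roll)).
In Python, from workcell import status, imaging, bot gives the robot as it stands.
- The arm moves only by the shell command python3 -m handwheel 'ROWS' [FORCE]. ROWS is JSON, a list of rows, each an object with "offset": the shift along the tool's x, y, z in mm, a list of three; "rot": the turn, a rotation vector about the tool's x, y, z in degrees, a list of three; "claw": the opening, from -1 (shut) to 1 (fully open). A call has 1 to 12 rows; each row shifts and turns the commanded pose from where the row before left it, along the tool's axes as they then stand; what a row does not reach is not made up. A row lasts 1/10 s, in which the tool goes at most 50 mm and 8.59 degrees, less where a joint would pass 70% of its speed; a pose out of reach is approached as far as the arm can. A call is refused whole if a number of a shift passes 50 or a number of a turn 8.59, either way. A call with a gripper value outside its range is refused whole. The fingers move at their own pace and stop on an object; FORCE is the grip in N (left out, the last holds). Time passes only in rows, so rows that do not move let the fingers close. It gives the time, the measured TCP pose, the force and the opening at its end, in the units of the state.
- status.observe(): the state, without advancing time (a new reading comes with each control period).
- imaging.grab_frame(name): name is "side" or "top"; returns a dict with "color" (480x640x3 uint8, red, green, blue), "range_z" (480x640 float32, m along the optical axis (not along the pixel's ray), 0 where there is no reading), "fx", "fy", "cx", "cy" (pixels), "distortion" ([k1, k2, p1, p2, k3] as OpenCV has them; the pictures are not rectified), "camera_from_world" (4x4, takes a point from world to camera coordinates). Camera axes: x right, y down, z forward; pixel columns grow to the right and rows downward; lengths in m; the calibration is good to about 2 mm. A picture is of the moment at which its call begins.
- bot.job_done(): hands the job in, once; it reports no verdict.
Trained networks look in the newest picture that a camera, given by its name, has taken for a name from the list of things; names that differ only in an ending like _2 or _b are one class to them, and where a whole thing is asked for, a point or a joint stands for the part that bears it (a point fixed in the world has none). Each returns a list of dicts, best first, with "conf" (0 to 1); they miss things now and then, are a little off and sometimes report something else, mostly with a low value. They report only what shows in the picture. A call takes as long as a camera call. They do not tell look-alikes from the thing itself.
- imaging.regions_of(thing, camera): "region" (480x640 bool, what is visible of it) and "box" ([centre column, centre row, width, height] in pixels, round what is visible of it).
- imaging.mark_of(thing, camera): "uv" ([column, row] in pixels: a listed point, or the origin of a listed thing).
The state is a dict: "clock": time; "qpos": joint angles; "qd": joint speeds; "joint_efforts": joint torques, N m; "position": TCP position; "tool_rot": TCP orientation; "force": force on the tool from outside, world axes, zero at the start; "moment": the same for the moment, N m; "grip_width": finger opening in m.
Only numpy, scipy, OpenCV 4.12 (cv2) and the standard library are available. Lean on these libraries where they do the work, as an engineer would, in place of code of your own. Each camera call takes 0.05 s, during which the arm holds its last target.

## Working session

There is one attempt and no reset: what is moved stays moved. The work goes in short steps, Python scripts to look and compute and a shell command to move; the robot and the scene stay as the last step left them, time stands still between calls to the robot, and variables do not carry over. Pictures are saved under pics/ and viewed, and the job is handed in when it is done.

```bash
ls; mkdir -p pics; python3 - <<'E'
from workcell import status, imaging, bot
import cv2
print(status.observe())
for n in("side","top"):
    f=imaging.grab_frame(n); cv2.imwrite(f"pics/{n}0.png",f["color"][:,:,::-1]); print(n,f["fx"],f["cx"],f["distortion"],f["camera_from_world"])
E
```

```text
pics
{'clock': 0.0, 'qpos': array([ 1.08080388,  0.5220161 , -0.03632402,  1.59997928,  0.0211675 ,
        1.02109896, -0.11277417]), 'qd': array([ 6.84753628e-04, -7.52376915e-05,  5.65225328e-04, -6.00827424e-05,
        2.99521106e-04, -1.74071436e-04,  7.14355699e-04]), 'joint_efforts': array([-8.62506090e-05, -9.27110267e+01,  1.97966538e+00, -3.69931984e+01,
        1.78906659e-02,  8.21326015e-03,  6.98983672e-05]), 'position': array([ 0.2545822 , -0.5704666 ,  0.24973473]), 'tool_rot': array([-3.14047575e+00,  5.32560421e-05,  4.19787887e-01]), 'force': array([ 0.31318458, -0.41825677,  0.63394105]), 'moment': array([0.00173237, 0.0075741 , 0.03264537]), 'grip_width': 0.08516863292758475}
side 519.8097319117852 329.0930936782429 [-0.11563283  0.          0.          0.          0.        ] [[-0.68357749 -0.72987608 -0.0016527   0.39898853]
 [-0.45360622  0.42660417 -0.78246424  0.32700184]
 [ 0.57180698 -0.53412526 -0.62269333  1.03888781]
 [ 0.          0.          0.          1.        ]]
top 554.6546923038815 315.8840546955818 [0.0319644 0.        0.        0.        0.       ] [[ 0.02110687 -0.99976469  0.00500564  0.02027847]
 [-0.9910801  -0.02158196 -0.13150838  0.54733779]
 [ 0.13158547 -0.00218526 -0.99130242  1.45584272]
 [ 0.          0.          0.          1.        ]]
```

View pics/side0.png

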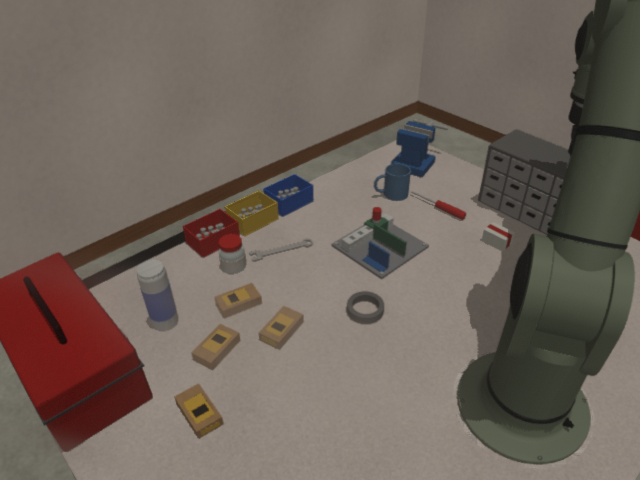

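View pics/top0.png

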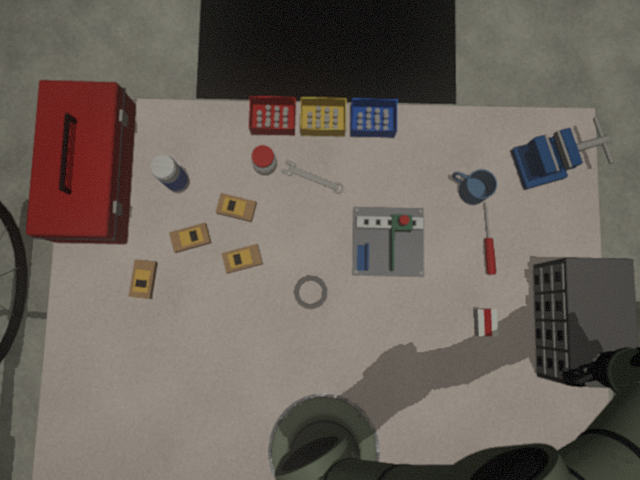

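```bash
cat > h.py <<'E'
from workcell import status, imaging, bot
import cv2, numpy as np
def unproj(f,uv,z):
    uv=np.asarray(uv,float).reshape(-1,1,2); K=np.array([[f["fx"],0,f["cx"]],[0,f["fy"],f["cy"]],[0,0,1]])
    n=cv2.undistortPoints(uv,K,np.array(f["distortion"]))[:,0]
    T=np.linalg.inv(f["camera_from_world"]); z=np.asarray(z).reshape(-1,1)
    return (np.c_[n*z,z])@T[:3,:3].T+T[:3,3]
def onplane(f,uv,h):
    a=unproj(f,uv,np.ones(len(np.atleast_2d(uv)))); c=np.linalg.inv(f["camera_from_world"])[:3,3]
    d=a-c; return c+d*((h-c[2])/d[:,2])[:,None]
def cloud(f,m):
    v,u=np.nonzero(m&(f["range_z"]>0)); return unproj(f,np.c_[u,v],f["range_z"][v,u]),np.c_[u,v]
def rect(P): 
    (c,s,a)=cv2.minAreaRect((P[:,:2]*1000).astype(np.float32)); return np.round(c,1),np.round(s,1),round(a,1)
E
python3 - <<'E'
from h import *
for n in("top","side"):
    f=imaging.grab_frame(n)
    for r in imaging.regions_of("carton",n):
        P,_=cloud(f,r["region"]); T=P[abs(P[:,2]-.026)<.006]
        print(n,"carton",round(r["conf"],2),np.round(r["box"]),rect(T) if len(T)>5 else 0,np.round(np.median(T[:,2]),4))
    for r in imaging.regions_of("rack",n)[:1]:
        P,_=cloud(f,r["region"]); T=P[abs(P[:,2]-.008)<.005]; print("rack",r["conf"],r["box"],rect(T), np.percentile(P[:,2],[1,50,99]))
    for t,h in(("knob",.072),("blue_fence",.058),("green_fence",.058),("bay",.008),("rack",0),("carton",0),("carton_mid",.013)):
        for r in imaging.mark_of(t,n)[:4]: print(n,t,round(r["conf"],2),np.round(r["uv"]),np.round(onplane(f,[r["uv"]],h)[0],4))
    for t in("plunger","section"):
        for r in imaging.regions_of(t,n)[:1]:
            P,_=cloud(f,r["region"]); print(t,r["conf"],np.round(r["box"]),np.round(P.max(0),4),np.round(P.min(0),4))
E
```

```text
top carton 0.8 [191. 238.  37.  30.] (array([549.2, 374.5]), array([56.2, 99.5]), 17.0) 0.0266
top carton 0.73 [242. 261.  38.  28.] (array([495.4, 232. ]), array([57. , 98.8]), 15.8) 0.0266
top carton 0.66 [236. 207.  43.  28.] (array([635.5, 254.3]), array([101.3,  56.7]), 77.1) 0.0264
top carton 0.64 [142. 279.  29.  39.] (array([434.1, 494.4]), array([57.8, 99.7]), 84.3) 0.0269
rack 0.95 [389.3, 242.3, 72.6, 73.6] (array([ 551.3, -165.8]), array([193.4, 198. ]), 0.4) [0.00025931 0.00966673 0.08609364]
top knob 0.43 [404. 218.] [ 0.607  -0.1999  0.072 ]
top knob 0.27 [480. 320.] [ 0.3446 -0.3928  0.072 ]
top blue_fence 0.86 [368. 255.] [ 0.507  -0.1077  0.058 ]
top blue_fence 0.23 [181. 180.] [0.7001 0.3979 0.058 ]
top green_fence 0.64 [395. 256.] [ 0.5054 -0.1785  0.058 ]
top bay 0.67 [377. 259.] [ 0.5027 -0.1348  0.008 ]
top rack 0.74 [385. 240.] [ 0.5577 -0.1577  0.    ]
top carton 0.97 [142. 276.] [0.4442 0.5037 0.    ]
top carton 0.91 [241. 209.] [0.6352 0.2411 0.    ]
top carton 0.77 [193. 238.] [0.5493 0.369  0.    ]
top carton 0.58 [247. 259.] [0.4956 0.219  0.    ]
top ca
[... 1294 characters left out ...]
ay 0.8 [386. 257.] [ 0.5038 -0.135   0.008 ]
side rack 0.93 [377. 249.] [ 0.5506 -0.1507  0.    ]
side carton 0.93 [283. 328.] [0.5013 0.2245 0.    ]
side carton 0.81 [217. 348.] [0.5561 0.3711 0.    ]
side carton 0.71 [196. 412.] [0.4434 0.4993 0.    ]
side carton 0.62 [236. 302.] [0.6486 0.2535 0.    ]
side carton_mid 0.92 [197. 408.] [0.4425 0.4953 0.013 ]
side carton_mid 0.92 [237. 303.] [0.6309 0.2612 0.013 ]
side carton_mid 0.9 [216. 349.] [0.5452 0.3801 0.013 ]
side carton_mid 0.8 [281. 324.] [0.5042 0.228  0.013 ]
plunger 0.7 [377. 216.   6.  14.] [ 0.613  -0.1826  0.0905] [ 0.5861 -0.2095  0.0556]
section 0.89 [384. 232.  39.  46.] [ 0.664  -0.1629  0.0905] [ 0.4702 -0.251   0.0005]
```

```bash
cat >> h.py <<'E'
from scipy.spatial.transform import Rotation as R
def pose():
    s=status.observe(); return np.array(s["position"]),R.from_euler("xyz",s["tool_rot"]),s
def delta(p,rpy=None):
    "tool-axes shift (mm) then rotvec (deg, tool axes) from measured pose"
    q,r,s=pose(); d=r.inv().apply(np.asarray(p)-q)*1000
    w=np.degrees((r.inv()*R.from_euler("xyz",rpy)).as_rotvec()) if rpy is not None else np.zeros(3)
    print("t",round(s["clock"],2),"shift",np.round(d,1),"rot",np.round(w,2)); return d,w
E
python3 - <<'E'
from h import *
delta([.5,-.2,.25]); delta([.52,.15,.2],[np.pi,0,1.847])
E
```

```text
t 1.3 shift [ 3.751e+02 -2.386e+02  3.000e-01] rot [0. 0. 0.]
t 1.3 shift [ 536.  -550.1   50.3] rot [  0.     0.   -81.77]
```

```bash
python3 -m handwheel '[{"offset":[37.5,-23.9,0],"rot":[0,0,0],"claw":1},{"offset":[37.5,-23.9,0],"rot":[0,0,0],"claw":1},{"offset":[37.5,-23.9,0],"rot":[0,0,0],"claw":1},{"offset":[37.5,-23.9,0],"rot":[0,0,0],"claw":1},{"offset":[37.5,-23.9,0],"rot":[0,0,0],"claw":1},{"offset":[37.5,-23.9,0],"rot":[0,0,0],"claw":1},{"offset":[37.5,-23.9,0],"rot":[0,0,0],"claw":1},{"offset":[37.5,-23.9,0],"rot":[0,0,0],"claw":1},{"offset":[37.5,-23.9,0],"rot":[0,0,0],"claw":1},{"offset":[37.5,-23.9,0],"rot":[0,0,0],"claw":1}]' 40
python3 -m handwheel '[{"offset":[20,-39,5],"rot":[0,0,0],"claw":1},{"offset":[20,-39,5],"rot":[0,0,0],"claw":1},{"offset":[20,-39,5],"rot":[0,0,0],"claw":1},{"offset":[20,-39,5],"rot":[0,0,0],"claw":1},{"offset":[20,-39,5],"rot":[0,0,0],"claw":1},{"offset":[20,-39,5],"rot":[0,0,0],"claw":1},{"offset":[20,-39,5],"rot":[0,0,0],"claw":1},{"offset":[20,-39,5],"rot":[0,0,0],"claw":1}]'
python3 -c "
from h import *
delta([.52,.15,.2],[np.pi,0,1.847]);print(pose()[2]['qpos'])"
```

```text
clock: 2.3
position: [0.5005, -0.1981, 0.2505]
tool_rot: [3.141, -0.0, 0.42]
force: [0.6, 0.3, 0.3]
grip_width: 0.0852
clock: 3.1
position: [0.5186, 0.1522, 0.2103]
tool_rot: [3.141, -0.0, 0.42]
force: [0.8, -0.2, 0.5]
grip_width: 0.0853
t 3.1 shift [ 0.3  2.6 10.3] rot [ 2.000e-02 -1.000e-02 -8.178e+01]
[-0.20645303  0.44546365 -0.25191217  1.85566636  0.14266301  0.85747354
 -1.67953314]
```

```bash
python3 -m handwheel '[{"offset":[0,0,0],"rot":[0,0,-8.18],"claw":1},{"offset":[0,0,0],"rot":[0,0,-8.18],"claw":1},{"offset":[0,0,0],"rot":[0,0,-8.18],"claw":1},{"offset":[0,0,0],"rot":[0,0,-8.18],"claw":1},{"offset":[0,0,0],"rot":[0,0,-8.18],"claw":1},{"offset":[0,0,0],"rot":[0,0,-8.18],"claw":1},{"offset":[0,0,0],"rot":[0,0,-8.18],"claw":1},{"offset":[0,0,0],"rot":[0,0,-8.18],"claw":1},{"offset":[0,0,0],"rot":[0,0,-8.18],"claw":1},{"offset":[0,0,0],"rot":[0,0,-8.18],"claw":1}]'
python3 -m handwheel '[{"offset":[0,0,0],"rot":[0,8,0],"claw":1},{"offset":[0,0,0],"rot":[0,8,0],"claw":1},{"offset":[0,0,0],"rot":[0,8,0],"claw":1},{"offset":[0,0,0],"rot":[0,8,0],"claw":1},{"offset":[0,0,0],"rot":[0,8,0],"claw":1}]'
python3 - <<'E'
from h import *
q,r,s=pose(); print(s["qpos"], r.as_matrix())
f=imaging.grab_frame("top");cv2.imwrite("pics/t1.png",f["color"][:,:,::-1])
for c in imaging.regions_of("carton","top"):
    P,_=cloud(f,c["region"]); T=P[abs(P[:,2]-.026)<.006]
    print(c["conf"],np.round(c["box"]),rect(T) if len(T)>5 else 0)
E
```

```text
clock: 4.1
position: [0.5188, 0.1504, 0.2104]
tool_rot: [3.141, 0.0, 1.853]
force: [0.3, 0.8, 0.4]
grip_width: 0.0852
clock: 4.6
position: [0.5195, 0.1498, 0.2112]
tool_rot: [3.138, -0.703, 1.848]
force: [-0.5, 0.3, -0.9]
grip_width: 0.0854
[ 0.59327627  0.75898579 -0.93148895  1.7971948  -0.14860074  0.89467069
  0.17448315] [[-0.20862409  0.96245262 -0.17366903]
 [ 0.7337448   0.27143808  0.62284824]
 [ 0.64660231  0.0025124  -0.76282314]]
0.97 [242. 261.  39.  29.] (array([495.1, 232.1]), array([56.1, 99.7]), 16.0)
0.93 [192. 237.  42.  26.] (array([549.3, 374.8]), array([57.8, 99.9]), 16.1)
0.89 [238. 208.  40.  31.] (array([635.7, 254.3]), array([101. ,  56.8]), 78.0)
0.68 [144. 279.  33.  42.] (array([434.3, 495. ]), array([58.2, 99.2]), 84.4)
```

View pics/t1.png

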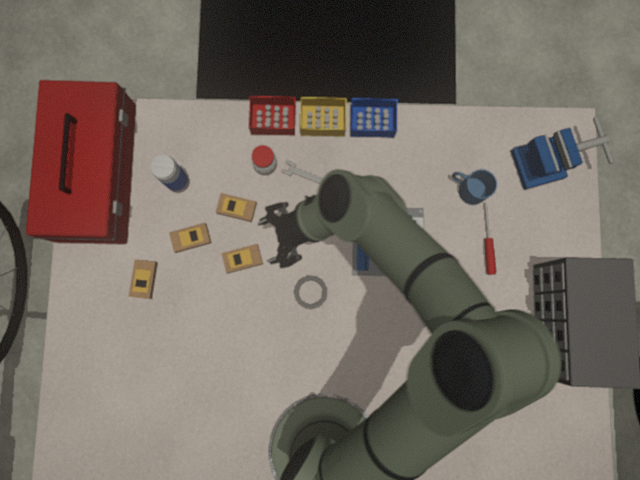

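```bash
python3 - <<'E'
from h import *
q,r,s=pose(); G=np.array([.5024,.2089,.020]); z=r.apply([0,0,1])
d,_=delta(G-.07*z); d,_=delta(G)
E
```

```text
t 4.7 shift [-72.4   0.9 114.8] rot [0. 0. 0.]
t 4.7 shift [-72.4   0.9 184.8] rot [0. 0. 0.]
```

```bash
python3 -m handwheel '[{"offset":[-18.1,0.2,28.7],"rot":[0,0,0],"claw":1},{"offset":[-18.1,0.2,28.7],"rot":[0,0,0],"claw":1},{"offset":[-18.1,0.2,28.7],"rot":[0,0,0],"claw":1},{"offset":[-18.1,0.2,28.7],"rot":[0,0,0],"claw":1},{"offset":[0,0,15],"rot":[0,0,0],"claw":1},{"offset":[0,0,15],"rot":[0,0,0],"claw":1},{"offset":[0,0,15],"rot":[0,0,0],"claw":1},{"offset":[0,0,15],"rot":[0,0,0],"claw":1}]'
python3 - <<'E'
from h import *
delta([.5024,.2089,.020],[np.pi-.003,-.7,1.848])
f=imaging.grab_frame("side");cv2.imwrite("pics/s2.png",cv2.resize(f["color"][230:430,180:420,::-1],(720,600)))
E
```

```text
clock: 5.5
position: [0.504, 0.2063, 0.0296]
tool_rot: [3.14, -0.696, 1.849]
force: [1.3, 0.4, 0.4]
grip_width: 0.0853
t 5.5 shift [-3.9 -0.8  9.2] rot [-0.14  0.2   0.05]
```

View pics/s2.png

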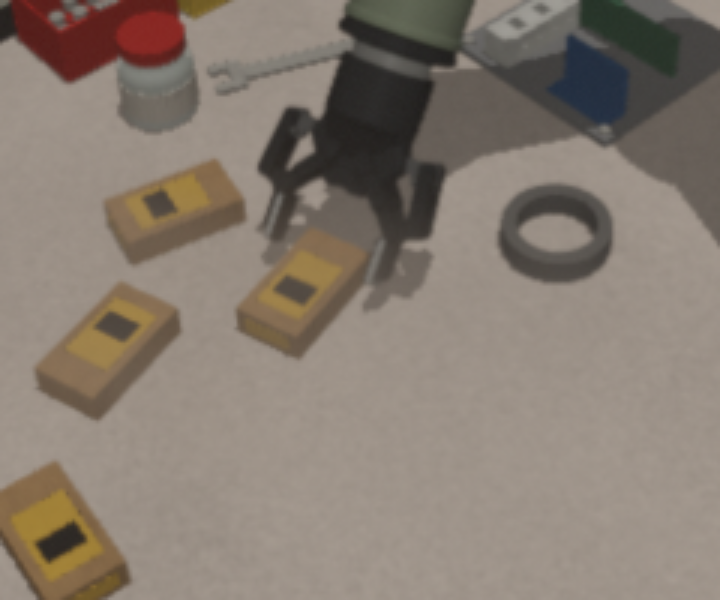

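```bash
python3 -m handwheel '[{"offset":[-4,-0.8,9],"rot":[0,0,0],"claw":1},{"offset":[0,0,0],"rot":[0,0,0],"claw":0.5},{"offset":[0,0,0],"rot":[0,0,0],"claw":0},{"offset":[0,0,0],"rot":[0,0,0],"claw":-0.5},{"offset":[0,0,0],"rot":[0,0,0],"claw":-1},{"offset":[0,0,0],"rot":[0,0,0],"claw":-1},{"offset":[0,0,0],"rot":[0,0,0],"claw":-1},{"offset":[0,0,0],"rot":[0,0,0],"claw":-1}]' 50
python3 - <<'E'
from h import *
print(pose()[2]["force"],pose()[2]["grip_width"])
f=imaging.grab_frame("side");cv2.imwrite("pics/s3.png",cv2.resize(f["color"][230:430,180:420,::-1],(720,600)))
E
```

```text
clock: 6.35
position: [0.5029, 0.2074, 0.0207]
tool_rot: [3.141, -0.698, 1.847]
force: [-0.1, -4.6, 7.5]
grip_width: 0.0551
[-0.07280399 -4.60492765  7.52382335] 0.05508709200424579
```

View pics/s3.png

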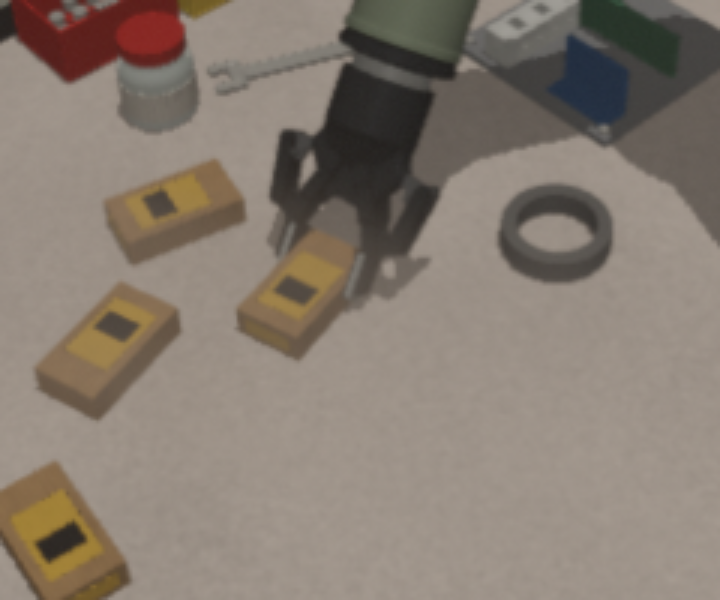

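```bash
python3 -m handwheel '[{"offset":[12.8,0,-15.3],"rot":[0,0,0],"claw":-1},{"offset":[25.7,0,-30.6],"rot":[0,0,0],"claw":-1},{"offset":[25.7,0,-30.6],"rot":[0,0,0],"claw":-1},{"offset":[25.7,0,-30.6],"rot":[0,0,0],"claw":-1},{"offset":[25.7,0,-30.6],"rot":[0,0,0],"claw":-1},{"offset":[25.7,0,-30.6],"rot":[0,0,0],"claw":-1}]'
python3 -m handwheel '[{"offset":[0,0,0],"rot":[0,-7.5,0],"claw":-1},{"offset":[0,0,0],"rot":[0,-7.5,0],"claw":-1},{"offset":[0,0,0],"rot":[0,-7.5,0],"claw":-1},{"offset":[0,0,0],"rot":[0,-7.5,0],"claw":-1},{"offset":[0,0,0],"rot":[0,-7.5,0],"claw":-1},{"offset":[0,0,0],"rot":[0,-7.5,0],"claw":-1},{"offset":[0,0,0],"rot":[0,-7.5,0],"claw":-1},{"offset":[0,0,0],"rot":[0,-7.5,0],"claw":-1},{"offset":[0,0,0],"rot":[0,-7.5,0],"claw":-1},{"offset":[0,0,0],"rot":[0,-7.5,0],"claw":-1},{"offset":[0,0,0],"rot":[0,-7.5,0],"claw":-1},{"offset":[0,0,0],"rot":[0,-7.5,0],"claw":-1}]'
python3 - <<'E'
from h import *
q,r,s=pose(); print(s["qpos"], r.as_matrix())
f=imaging.grab_frame("side");cv2.imwrite("pics/s4.png",f["color"][:,:,::-1])
E
```

```text
clock: 7.0
position: [0.5021, 0.2076, 0.2417]
tool_rot: [-3.142, -0.697, 1.848]
force: [0.1, -0.0, -1.6]
grip_width: 0.0549
clock: 8.2
position: [0.5023, 0.2086, 0.2406]
tool_rot: [3.139, 0.877, 1.847]
force: [0.3, -0.9, -3.1]
grip_width: 0.0549
[-0.65356961  0.6722924  -0.33782695  1.70519008  0.82472976  1.54890816
 -1.06858639] [[-0.17417369  0.96167745  0.21175462]
 [ 0.61511826  0.27417921 -0.73922614]
 [-0.76895582  0.00150039 -0.63930016]]
```

View pics/s4.png

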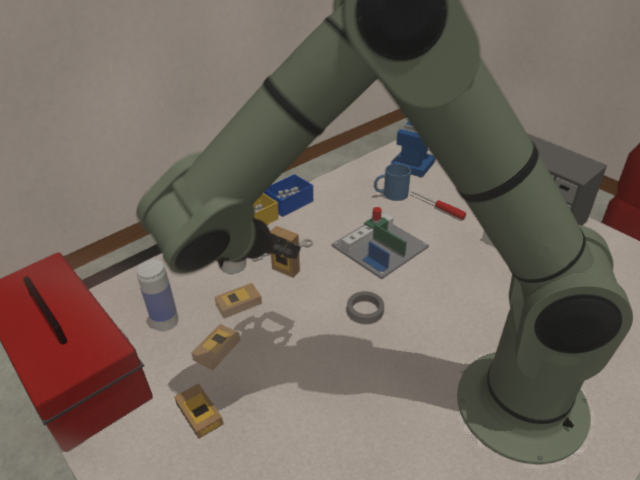

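```bash
cat >> h.py <<'E'
def held(n,xy=None):
    f=imaging.grab_frame(n); q,r,s=pose(); c=q if xy is None else np.array(xy)
    v,u=np.nonzero(f["range_z"]>0); P=unproj(f,np.c_[u,v],f["range_z"][v,u]); return f,P,np.c_[u,v],q,r
E
python3 - <<'E'
from h import *
f,P,uv,q,r=held("side")
T=r.as_matrix()
for rg in imaging.regions_of("carton","side"):
    m=rg["region"]; Q,_=cloud(f,m); print(rg["conf"],np.round(rg["box"]),np.round(np.median(Q,0),3))
    if np.linalg.norm(np.median(Q,0)-q)<.1:
        L=r.inv().apply(Q-q)  # tool axes
        # carton axes: rot about tool y
        t=q
        # normal fit via RANSAC-ish: dominant plane
        best=None;rng=np.random.default_rng(0)
        for _ in range(500):
            a=Q[rng.choice(len(Q),3,False)];n=np.cross(a[1]-a[0],a[2]-a[0]);
            if np.linalg.norm(n)<1e-8: continue
            n/=np.linalg.norm(n);i=abs((Q-a[0])@n)<.0025
            if best is None or i.sum()>best.sum():best=i
        c=Q[best].mean(0);n=np.linalg.svd(Q[best]-c)[2][2]; n*=np.sign(n[1])
        print("plane n",n,"inl",best.sum(),len(Q),"yaw",np.degrees(np.arctan2(n[1],n[0])),"pitch",np.degrees(np.arcsin(n[2])))
        h=np.array([n[1],-n[0],0]);h/=np.linalg.norm(h); up=np.cross(h,n)
        A=(Q[best]-q)@np.c_[h,up,n]*1000; 
        print(np.percentile(A,[1,3,50,97,99],axis=0).round(1), rect(np.c_[A[:,:2]/1000,A[:,2]]))
E
```

```text
0.94 [217. 346.  50.  44.] [0.542 0.381 0.025]
0.94 [197. 411.  53.  57.] [0.427 0.497 0.025]
0.84 [236. 299.  41.  36.] [0.627 0.258 0.024]
0.71 [285. 250.  34.  50.] [0.49  0.208 0.2  ]
plane n [-0.27642944  0.96103363 -0.00106192] inl 381 758 yaw 106.04722693538433 pitch -0.06084382692452752
[[-28.8 -74.8   2.1]
 [-28.1 -73.8   2.4]
 [ -4.  -48.3   4.7]
 [ 25.   25.3   6.7]
 [ 27.5  26.5   6.8]] (array([ -0.9, -24.1]), array([ 57.2, 103.7]), 1.0)
0.66 [378. 215.  10.  15.] [ 0.595 -0.193  0.077]
```

```bash
python3 - <<'E'
from h import *
for n in("top","side"):
    f=imaging.grab_frame(n); c=f["color"].astype(int)
    v,u=np.nonzero(f["range_z"]>0); P=unproj(f,np.c_[u,v],f["range_z"][v,u]); C=c[v,u]
    roi=(abs(P[:,0]-.55)<.12)&(abs(P[:,1]+.16)<.12)
    for name,m in(("blue",(C[:,2]>C[:,0]*1.5)&(C[:,2]>C[:,1]*1.2)),("green",(C[:,1]>C[:,0]*1.2)&(C[:,1]>C[:,2]*1.1)),("red",(C[:,0]>C[:,1]*1.8))):
        Q=P[roi&m]; 
        if len(Q)<5: print(n,name,len(Q)); continue
        Tp=Q[Q[:,2]>(.05 if name!="red" else .08)]
        print(n,name,len(Q),len(Tp),np.percentile(Q,[2,50,98],axis=0).round(4).tolist(),np.percentile(Tp,[3,50,97],axis=0).round(4).tolist())
    pl=P[roi&(abs(P[:,2]-.008)<.003)]; print("plate",np.percentile(pl,[1,99],axis=0).round(4).tolist(),rect(pl))
E
```

```text
top blue 208 40 [[0.4739, -0.1059, 0.0056], [0.5044, -0.0945, 0.012], [0.5372, -0.0835, 0.0615]] [[0.4736, -0.1065, 0.0512], [0.5035, -0.1038, 0.0576], [0.5361, -0.1011, 0.0648]]
top green 268 104 [[0.4781, -0.2226, 0.0396], [0.5862, -0.1792, 0.0476], [0.6189, -0.1688, 0.0631]] [[0.4745, -0.2151, 0.0505], [0.5394, -0.1719, 0.0571], [0.6091, -0.1688, 0.0638]]
top red 69 67 [[0.588, -0.2073, 0.0804], [0.5983, -0.1965, 0.0871], [0.6111, -0.1857, 0.0921]] [[0.5885, -0.2071, 0.0823], [0.5983, -0.1963, 0.0872], [0.6094, -0.186, 0.0919]]
plate [[0.442, -0.2697, 0.0051], [0.6589, -0.052, 0.0109]] (array([ 550.4, -160.4]), array([239.4, 239.2]), 89.6)
side blue 405 60 [[0.4741, -0.1063, 0.0075], [0.505, -0.1019, 0.0218], [0.5371, -0.0814, 0.0577]] [[0.4755, -0.1076, 0.0509], [0.5057, -0.1033, 0.0551], [0.5354, -0.0994, 0.0584]]
side green 482 116 [[0.4767, -0.2182, 0.0181], [0.5478, -0.1706, 0.0431], [0.6144, -0.1659, 0.0584]] [[0.4765, -0.1773, 0.0503], [0.5271, -0.17, 0.0551], [0.5835, -0.166, 0.0603]]
side red 89 43 [[0.5873, -0.2048, 0.06], [0.5961, -0.1905, 0.0796], [0.6086, -0.1831, 0.0896]] [[0.5875, -0.2052, 0.082], [0.5981, -0.1945, 0.0861], [0.6089, -0.1853, 0.0897]]
plate [[0.4588, -0.2601, 0.0051], [0.6465, -0.0667, 0.0108]] (array([ 546. , -161.6]), array([228.2, 208.1]), 79.8)
```

```bash
python3 - <<'E'
from h import *
q,r,s=pose();print(q); delta([.5045,-.12,.22],[3.139,.877,1.570])
w=R.from_euler("xyz",[3.139,.877,1.570]).as_matrix();print(w.T@[0,0,-1.])
E
```

```text
[0.50261359 0.20755183 0.2402939 ]
t 8.45 shift [-188.1  -87.4  254.3] rot [12.01 -0.43 10.17]
[ 0.76882396 -0.0016579   0.63945834]
```

```bash
python3 -m handwheel '[{"offset":[-18.8,-8.7,25.4],"rot":[0,0,0],"claw":-1},{"offset":[-18.8,-8.7,25.4],"rot":[0,0,0],"claw":-1},{"offset":[-18.8,-8.7,25.4],"rot":[0,0,0],"claw":-1},{"offset":[-18.8,-8.7,25.4],"rot":[0,0,0],"claw":-1},{"offset":[-18.8,-8.7,25.4],"rot":[0,0,0],"claw":-1},{"offset":[-18.8,-8.7,25.4],"rot":[0,0,0],"claw":-1},{"offset":[-18.8,-8.7,25.4],"rot":[0,0,0],"claw":-1},{"offset":[-18.8,-8.7,25.4],"rot":[0,0,0],"claw":-1},{"offset":[-18.8,-8.7,25.4],"rot":[0,0,0],"claw":-1},{"offset":[-18.8,-8.7,25.4],"rot":[0,0,0],"claw":-1}]'
python3 -m handwheel '[{"offset":[0,0,0],"rot":[4,-0.15,3.4],"claw":-1},{"offset":[0,0,0],"rot":[4,-0.15,3.4],"claw":-1},{"offset":[0,0,0],"rot":[4,-0.15,3.4],"claw":-1},{"offset":[0,0,0],"rot":[0,0,0],"claw":-1}]'
python3 - <<'E'
from h import *
q,r,s=pose();print(s["qpos"]); delta([.5045,-.12,.14],[3.139,.877,1.570])
f=imaging.grab_frame("side");cv2.imwrite("pics/s5.png",f["color"][:,:,::-1])
E
```

```text
clock: 9.45
position: [0.5045, -0.1217, 0.2218]
tool_rot: [3.137, 0.87, 1.842]
force: [1.3, -0.5, -2.6]
grip_width: 0.0555
clock: 9.85
position: [0.5056, -0.1202, 0.2215]
tool_rot: [3.133, 0.877, 1.561]
force: [-1.1, -0.1, -2.2]
grip_width: 0.0551
[-0.22635211  0.56249107 -0.15523241  1.98681986  0.95393089  1.23831945
 -1.01622831]
t 9.85 shift [62.8 -1.5 51.9] rot [-0.04  0.03 -0.33]
```

View pics/s5.png

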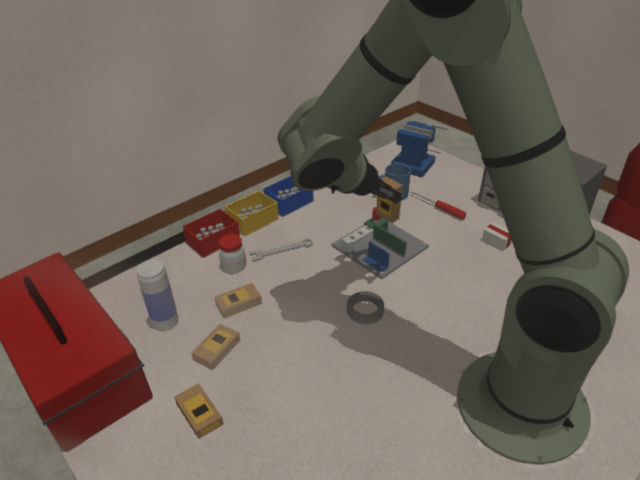

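```bash
python3 -m handwheel '[{"offset":[20.5,-0.5,17],"rot":[0,0,-0.3],"claw":-1},{"offset":[20.5,-0.5,17],"rot":[0,0,0],"claw":-1},{"offset":[20.5,-0.5,17],"rot":[0,0,0],"claw":-1},{"offset":[0,0,0],"rot":[0,0,0],"claw":-1}]'
python3 - <<'E'
from h import *
q,r,s=pose();print(q,s["force"]); delta([.5045,-.12,.09],[3.139,.877,1.570])
f=imaging.grab_frame("side");cv2.imwrite("pics/s6.png",cv2.resize(f["color"][150:300,300:460,::-1],(640,600)))
for rg in imaging.regions_of("carton","side"):
    Q,_=cloud(f,rg["region"])
    if np.linalg.norm(np.median(Q,0)-q)<.1:
        best=None;rng=np.random.default_rng(0)
        for _ in range(500):
            a=Q[rng.choice(len(Q),3,False)];n=np.cross(a[1]-a[0],a[2]-a[0])
            if np.linalg.norm(n)<1e-8: continue
            n/=np.linalg.norm(n);i=abs((Q-a[0])@n)<.0025
            if best is None or i.sum()>best.sum():best=i
        c=Q[best].mean(0);n=np.linalg.svd(Q[best]-c)[2][2];n*=np.sign(n[1]);print(n,c,np.percentile(Q[best],[2,50,98],axis=0).round(4))
E
```

```text
clock: 10.3
position: [0.502, -0.12, 0.1392]
tool_rot: [-3.134, 0.879, 1.583]
force: [0.6, -0.3, -1.5]
grip_width: 0.0551
[ 0.50199859 -0.11995172  0.13921898] [ 0.59953617 -0.28485459 -1.52730518]
t 10.3 shift [37.9  2.7 31.4] rot [0.01 0.13 0.49]
[ 0.00682981  0.99997111 -0.00333681] [ 0.49924287 -0.11512483  0.095623  ] [[ 0.4742 -0.1173  0.0636]
 [ 0.4984 -0.1151  0.0919]
 [ 0.528  -0.1127  0.1651]]
```

View pics/s6.png

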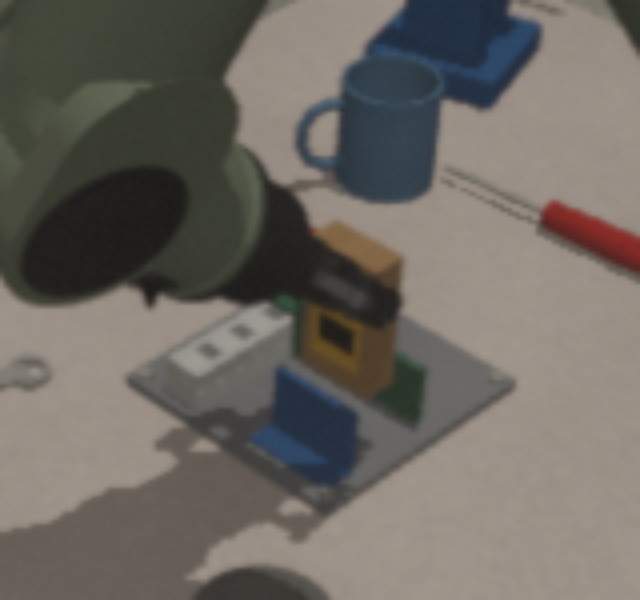

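```bash
python3 -m handwheel '[{"offset":[9.5,0.7,7.8],"rot":[0,0,0.3],"claw":-1},{"offset":[9.5,0.7,7.8],"rot":[0,0,0],"claw":-1},{"offset":[9.5,0.7,7.8],"rot":[0,0,0],"claw":-1},{"offset":[9.5,0.6,7.8],"rot":[0,0,0],"claw":-1},{"offset":[0,0,0],"rot":[0,0,0],"claw":-1}]'
python3 -m handwheel '[{"offset":[1.5,0,1.3],"rot":[0,0,0],"claw":-1},{"offset":[1.5,0,1.3],"rot":[0,0,0],"claw":-1},{"offset":[0,0,0],"rot":[0,0,0],"claw":-1}]'
```

```text
clock: 10.9
position: [0.5057, -0.1193, 0.0901]
tool_rot: [3.141, 0.88, 1.572]
force: [0.2, 0.6, -2.7]
grip_width: 0.0551
clock: 11.2
position: [0.5062, -0.1194, 0.0879]
tool_rot: [3.137, 0.88, 1.569]
force: [0.2, -0.3, -1.7]
grip_width: 0.0551
```

```bash
python3 -m handwheel '[{"offset":[1.5,0,1.3],"rot":[0,0,0],"claw":-1},{"offset":[0.8,0,0.6],"rot":[0,0,0],"claw":-1},{"offset":[0,0,0],"rot":[0,0,0],"claw":-1}]'; python3 -m handwheel '[{"offset":[0.8,0,0.6],"rot":[0,0,0],"claw":-1},{"offset":[0,0,0],"rot":[0,0,0],"claw":-1}]'
```

```text
clock: 11.5
position: [0.5062, -0.1194, 0.0848]
tool_rot: [3.137, 0.88, 1.569]
force: [0.8, 0.5, -2.4]
grip_width: 0.055
clock: 11.7
position: [0.5062, -0.1193, 0.0838]
tool_rot: [3.137, 0.88, 1.569]
force: [0.0, 0.4, -1.2]
grip_width: 0.0557
```

```bash
python3 -m handwheel '[{"offset":[0.8,0,0.6],"rot":[0,0,0],"claw":-1},{"offset":[0,0,0],"rot":[0,0,0],"claw":-1}]'; python3 -m handwheel '[{"offset":[0.8,0,0.6],"rot":[0,0,0],"claw":-1},{"offset":[0,0,0],"rot":[0,0,0],"claw":-1}]'
```

```text
clock: 11.9
position: [0.5062, -0.1194, 0.0831]
tool_rot: [3.137, 0.881, 1.569]
force: [-0.5, 1.2, 4.1]
grip_width: 0.055
clock: 12.1
position: [0.5063, -0.1195, 0.083]
tool_rot: [3.136, 0.882, 1.568]
force: [-1.8, 4.4, 20.0]
grip_width: 0.0553
```

```bash
python3 -m handwheel '[{"offset":[-0.8,0,-0.6],"rot":[0,0,0],"claw":-1},{"offset":[0,0,0],"rot":[0,0,0],"claw":0.45},{"offset":[0,0,0],"rot":[0,0,0],"claw":0.7},{"offset":[0,0,0],"rot":[0,0,0],"claw":0.8},{"offset":[0,0,0],"rot":[0,0,0],"claw":0.8}]'
python3 - <<'E'
from h import *
q,r,s=pose();print(q,s["force"],s["grip_width"])
f=imaging.grab_frame("side");cv2.imwrite("pics/s7.png",cv2.resize(f["color"][150:300,300:460,::-1],(640,600)))
E
```

```text
clock: 12.6
position: [0.5061, -0.1193, 0.0828]
tool_rot: [3.137, 0.88, 1.569]
force: [-0.1, -0.5, -0.5]
grip_width: 0.0769
[ 0.50614455 -0.11933952  0.08279142] [-0.0631154  -0.4628627  -0.49203981] 0.07685147771017524
```

View pics/s7.png

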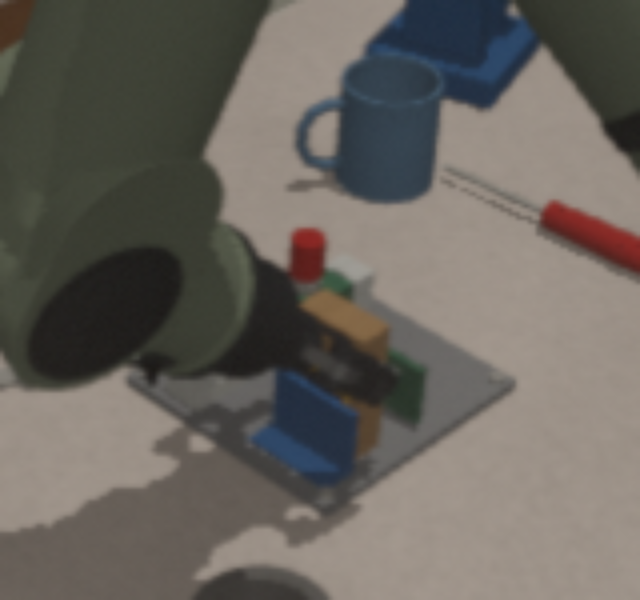

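```bash
python3 -m handwheel '[{"offset":[0,0,-4],"rot":[0,0,0],"claw":0.8},{"offset":[0,0,-8],"rot":[0,0,0],"claw":0.8},{"offset":[0,0,-15],"rot":[0,0,0],"claw":0.8},{"offset":[0,0,-25],"rot":[0,0,0],"claw":0.8},{"offset":[0,0,-40],"rot":[0,0,0],"claw":0.8},{"offset":[0,0,-40],"rot":[0,0,0],"claw":0.8}]'
python3 - <<'E'
from h import *
q,r,s=pose();print(q,s["force"]); delta([.5985,-.1965,.2],[np.pi,0,1.57])
for n in("side","top"):
  f=imaging.grab_frame(n);
  a=f["color"][150:300,300:460,::-1] if n=="side" else f["color"][180:300,330:458,::-1]
  cv2.imwrite(f"pics/{n}8.png",cv2.resize(a,(640,600)))
  for rg in imaging.regions_of("carton",n):
    Q,_=cloud(f,rg["region"])
    if np.linalg.norm(np.median(Q,0)-[.504,-.13,.06])<.1:
        print(n,np.percentile(Q,[2,50,98],axis=0).round(4).tolist()); T=Q[Q[:,2]>.1]; print(rect(T) if len(T)>4 else 0)
E
```

```text
clock: 13.25
position: [0.5053, -0.0156, 0.1685]
tool_rot: [3.138, 0.879, 1.57]
force: [0.6, 0.4, 0.3]
grip_width: 0.077
[ 0.50530204 -0.0156154   0.16850267] [0.64615868 0.3640004  0.26161657]
t 13.25 shift [-139.6   92.9  119.5] rot [ 0.18 50.39  0.09]
side [[0.4779, -0.1395, 0.0153], [0.4955, -0.1167, 0.0831], [0.5319, -0.1109, 0.109]]
(array([ 505.7, -125.5]), array([28.5, 58.8]), 88.9)
side [[0.4592, -0.2594, -0.0014], [0.5237, -0.1207, 0.0096], [0.6413, -0.0677, 0.0881]]
(array([466.4, -48.1]), array([ 59.2, 225.2]), 27.1)
top [[0.4767, -0.1374, 0.0127], [0.5003, -0.1218, 0.1061], [0.5308, -0.1116, 0.1138]]
(array([ 503.8, -124.9]), array([54.6, 25.8]), 0.8)
```

View pics/side8.png

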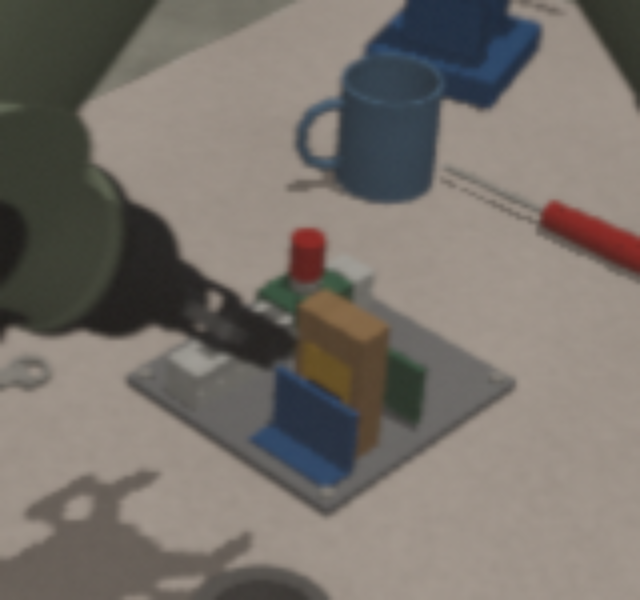

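View pics/top8.png

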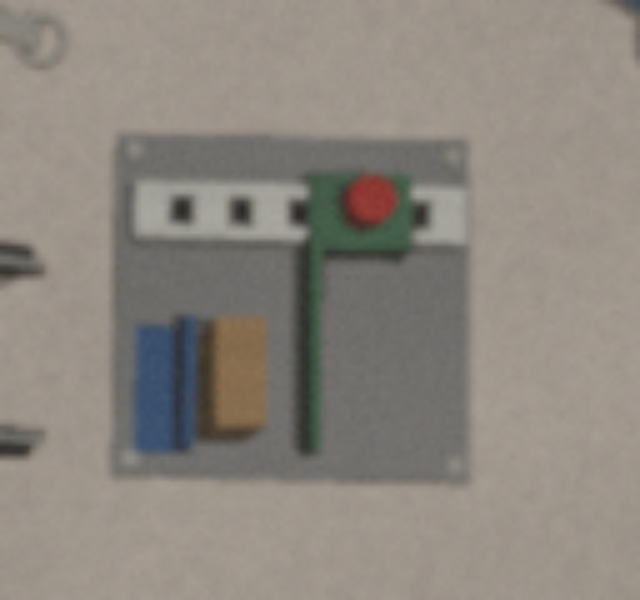

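```bash
python3 -m handwheel '[{"offset":[-30.8,0,-25.6],"rot":[0,0,0],"claw":0.8},{"offset":[0,0,0],"rot":[0,8.4,0],"claw":0.8},{"offset":[0,0,0],"rot":[0,8.4,0],"claw":0.8},{"offset":[0,0,0],"rot":[0,8.4,0],"claw":0.8},{"offset":[0,0,0],"rot":[0,8.4,0],"claw":0.8},{"offset":[0,0,0],"rot":[0,8.4,0],"claw":0.8},{"offset":[0,0,0],"rot":[0,8.4,0],"claw":0.8}]'
python3 -c "
from h import *
delta([.5985,-.196,.2],[np.pi,0,1.5708]);print(pose()[2]['qpos'])"
```

```text
clock: 14.15
position: [0.5057, -0.018, 0.2075]
tool_rot: [3.137, -0.001, 1.572]
force: [-0.1, 0.9, -0.8]
grip_width: 0.0769
t 14.15 shift [-178.1   92.6    7.8] rot [ 0.27 -0.04  0.05]
[ 0.28250596  0.41953045 -0.47078832  1.93889541  0.25176424  0.83540768
 -0.32162788]
```

```bash
python3 -m handwheel '[{"offset":[-35.6,18.5,0],"rot":[0.2,0,0],"claw":0.6},{"offset":[-35.6,18.5,0],"rot":[0,0,0],"claw":0.6},{"offset":[-35.6,18.5,0],"rot":[0,0,0],"claw":0.6},{"offset":[-35.6,18.5,0],"rot":[0,0,0],"claw":0.6},{"offset":[-35.6,18.5,0],"rot":[0,0,0],"claw":0.6},{"offset":[0,0,30],"rot":[0,0,0],"claw":0.6},{"offset":[0,0,30],"rot":[0,0,0],"claw":0.6},{"offset":[0,0,20],"rot":[0,0,0],"claw":0.6},{"offset":[0,0,0],"rot":[0,0,0],"claw":0.6}]'
python3 - <<'E'
from h import *
delta([.5985,-.196,.078],[np.pi,0,1.5708])
f=imaging.grab_frame("side");cv2.imwrite("pics/s9.png",cv2.resize(f["color"][150:300,300:460,::-1],(640,600)))
E
```

```text
clock: 15.05
position: [0.5961, -0.1957, 0.1244]
tool_rot: [-3.135, 0.003, 1.572]
force: [-0.8, 0.2, -0.3]
grip_width: 0.0685
t 15.05 shift [-0.1  2.7 46.4] rot [-0.38  0.15  0.07]
```

View pics/s9.png

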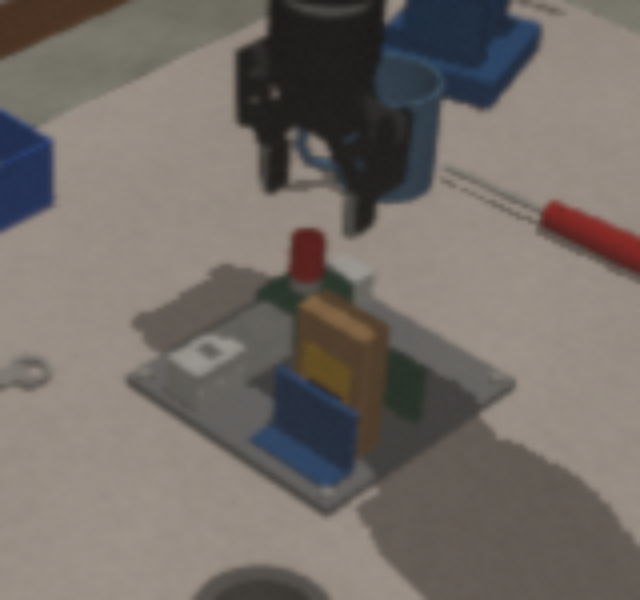

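Fingers straddle the red knob (308,255 in the crop), carton clear. Descend and grip.

```bash
python3 -m handwheel '[{"offset":[0,2.5,12],"rot":[-0.3,0,0],"claw":0.6},{"offset":[0,0,12],"rot":[0,0,0],"claw":0.6},{"offset":[0,0,12],"rot":[0,0,0],"claw":0.6},{"offset":[0,0,10],"rot":[0,0,0],"claw":0.6},{"offset":[0,0,0],"rot":[0,0,0],"claw":0.6}]'
python3 -m handwheel '[{"offset":[0,0,0],"rot":[0,0,0],"claw":0.2},{"offset":[0,0,0],"rot":[0,0,0],"claw":-0.2},{"offset":[0,0,0],"rot":[0,0,0],"claw":-1},{"offset":[0,0,0],"rot":[0,0,0],"claw":-1},{"offset":[0,0,0],"rot":[0,0,0],"claw":-1},{"offset":[0,0,0],"rot":[0,0,0],"claw":-1},{"offset":[0,0,0],"rot":[0,0,0],"claw":-1}]' 50
```

```text
clock: 15.6
position: [0.6002, -0.1955, 0.08]
tool_rot: [3.14, 0.003, 1.573]
force: [-0.0, 0.8, 0.1]
grip_width: 0.0683
clock: 16.3
position: [0.6017, -0.1958, 0.0824]
tool_rot: [3.136, 0.004, 1.573]
force: [3.3, -0.1, 6.3]
grip_width: 0.0241
```

```bash
python3 -m handwheel '[{"offset":[0,0,-4],"rot":[0,0,0],"claw":-1},{"offset":[0,0,-4],"rot":[0,0,0],"claw":-1},{"offset":[0,0,-4],"rot":[0,0,0],"claw":-1},{"offset":[0,0,-5],"rot":[0,0,0],"claw":-1},{"offset":[0,0,0],"rot":[0,0,0],"claw":-1},{"offset":[0,0,0],"rot":[0,0,0],"claw":-1}]'
python3 - <<'E'
from h import *
q,r,s=pose();print(q,s["force"])
f=imaging.grab_frame("side");cv2.imwrite("pics/s10.png",cv2.resize(f["color"][150:300,300:460,::-1],(640,600)))
E
```

```text
clock: 16.9
position: [0.6015, -0.1958, 0.0988]
tool_rot: [3.136, 0.004, 1.573]
force: [8.0, -1.6, -7.0]
grip_width: 0.0247
[ 0.60154867 -0.19575621  0.09879565] [ 8.00665242 -1.59520046 -7.00485078]
```

View pics/s10.png

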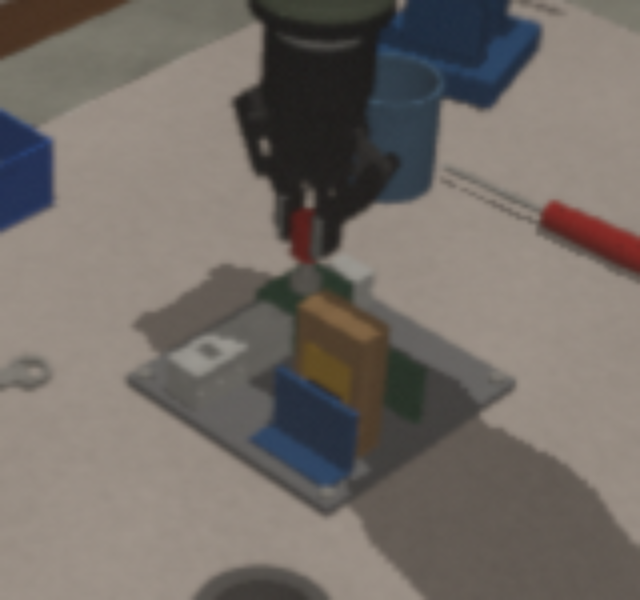

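```bash
python3 -m handwheel '[{"offset":[0,1,0],"rot":[0,0,0],"claw":-1},{"offset":[3,0,0],"rot":[0,0,0],"claw":-1},{"offset":[4,0,0],"rot":[0,0,0],"claw":-1},{"offset":[4,0,0],"rot":[0,0,0],"claw":-1},{"offset":[4,0,0],"rot":[0,0,0],"claw":-1},{"offset":[4,0,0],"rot":[0,0,0],"claw":-1},{"offset":[4,0,0],"rot":[0,0,0],"claw":-1},{"offset":[4,0,0],"rot":[0,0,0],"claw":-1},{"offset":[4,0,0],"rot":[0,0,0],"claw":-1},{"offset":[1,0,0],"rot":[0,0,0],"claw":-1},{"offset":[0,0,0],"rot":[0,0,0],"claw":-1},{"offset":[0,0,0],"rot":[0,0,0],"claw":-1}]'
python3 - <<'E'
from h import *
q,r,s=pose();print(q,s["force"],s["moment"])
for n in("side","top"):
  f=imaging.grab_frame(n)
  a=f["color"][150:300,300:460,::-1] if n=="side" else f["color"][180:300,330:458,::-1]
  cv2.imwrite(f"pics/{n}11.png",cv2.resize(a,(640,600)))
E
```

```text
clock: 18.15
position: [0.6018, -0.1633, 0.0984]
tool_rot: [3.138, 0.003, 1.573]
force: [2.2, 1.9, -7.3]
grip_width: 0.0242
[ 0.60178083 -0.16332518  0.09843997] [ 2.2025592   1.86837807 -7.27286464] [ 0.34412051 -0.57827798  0.04555893]
```

View pics/side11.png

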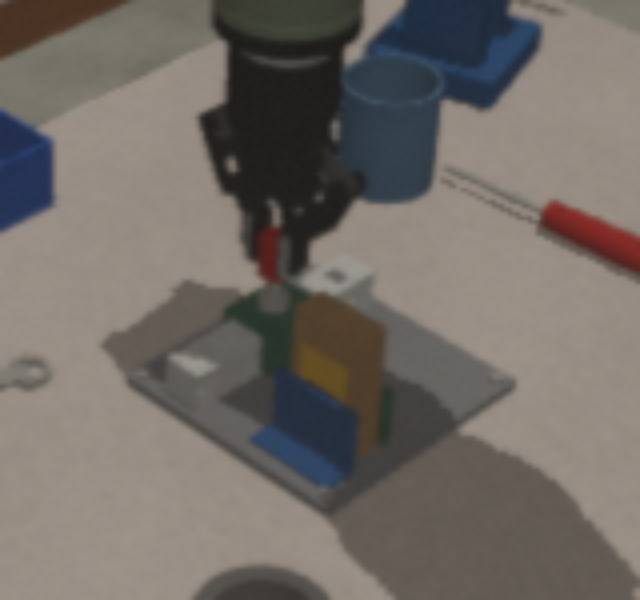

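View pics/top11.png

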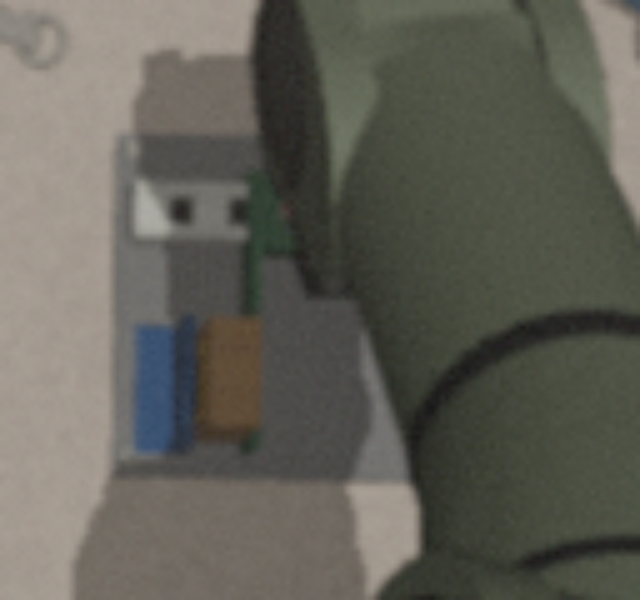

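```bash
python3 -m handwheel '[{"offset":[0,0,4],"rot":[0,0,0],"claw":-1},{"offset":[0,0,3],"rot":[0,0,0],"claw":-1},{"offset":[0,0,3],"rot":[0,0,0],"claw":-1},{"offset":[0,0,3],"rot":[0,0,0],"claw":-1},{"offset":[0,0,0],"rot":[0,0,0],"claw":-1},{"offset":[0,0,0],"rot":[0,0,0],"claw":-1}]'; python3 -m handwheel '[{"offset":[0,0,2],"rot":[0,0,0],"claw":-1},{"offset":[0,0,2],"rot":[0,0,0],"claw":-1},{"offset":[0,0,0],"rot":[0,0,0],"claw":-1},{"offset":[0,0,0],"rot":[0,0,0],"claw":-1}]'
```

```text
clock: 18.85
position: [0.6018, -0.1637, 0.0854]
tool_rot: [3.138, 0.004, 1.573]
force: [1.5, 1.9, -4.3]
grip_width: 0.0245
clock: 19.25
position: [0.602, -0.164, 0.0823]
tool_rot: [3.137, 0.005, 1.572]
force: [-4.3, 0.2, 11.4]
grip_width: 0.0244
```

```bash
python3 -m handwheel '[{"offset":[0,0,0.5],"rot":[0,0,0],"claw":-1},{"offset":[0,0,0],"rot":[0,0,0],"claw":-1},{"offset":[0,0,0],"rot":[0,0,0],"claw":-1}]'
python3 - <<'E'
from h import *
q,r,s=pose();print(q,s["force"],s["grip_width"])
for n in("side","top"):
  f=imaging.grab_frame(n); c=f["color"].astype(int)
  a=f["color"][150:300,300:460,::-1] if n=="side" else f["color"][180:300,330:458,::-1]
  cv2.imwrite(f"pics/{n}12.png",cv2.resize(a,(640,600)))
  v,u=np.nonzero(f["range_z"]>0); P=unproj(f,np.c_[u,v],f["range_z"][v,u]); C=c[v,u]
  roi=(abs(P[:,0]-.55)<.12)&(abs(P[:,1]+.16)<.12)
  for nm,m in(("green",(C[:,1]>C[:,0]*1.2)&(C[:,1]>C[:,2]*1.1)),("red",(C[:,0]>C[:,1]*1.8)),("brown",(C[:,0]>C[:,2]*1.35)&(C[:,0]<C[:,1]*1.8)&(P[:,2]>.03))):
    Q=P[roi&m]
    if len(Q)>5: print(n,nm,len(Q),np.percentile(Q,[2,50,98],axis=0).round(4).tolist())
    if nm=="brown" and (Q[:,2]>.1).sum()>5: T=Q[Q[:,2]>.1];print(rect(T))
E
```

```text
clock: 19.55
position: [0.602, -0.1641, 0.0822]
tool_rot: [3.137, 0.005, 1.572]
force: [-6.7, 1.1, 17.6]
grip_width: 0.0245
[ 0.60200482 -0.16409362  0.08223186] [-6.72595573  1.06357093 17.59787724] 0.024501712456120834
side green 143 [[0.4725, -0.1667, 0.0179], [0.5807, -0.1395, 0.0445], [0.6203, -0.1358, 0.0587]]
side red 57 [[0.5919, -0.1682, 0.0602], [0.6011, -0.1562, 0.0782], [0.6141, -0.152, 0.0895]]
side brown 579 [[0.4781, -0.215, 0.0389], [0.501, -0.1143, 0.0876], [0.6148, -0.1084, 0.3945]]
(array([ 554.6, -165.2]), array([158.1, 117.3]), 1.1)
top green 95 [[0.473, -0.1577, 0.0385], [0.5832, -0.1422, 0.0483], [0.6139, -0.1368, 0.0688]]
top brown 287 [[0.4767, -0.1353, 0.048], [0.5025, -0.1216, 0.107], [0.5311, -0.1091, 0.1148]]
(array([ 515.7, -120.8]), array([147.9,  30.3]), 5.9)
```

View pics/side12.png

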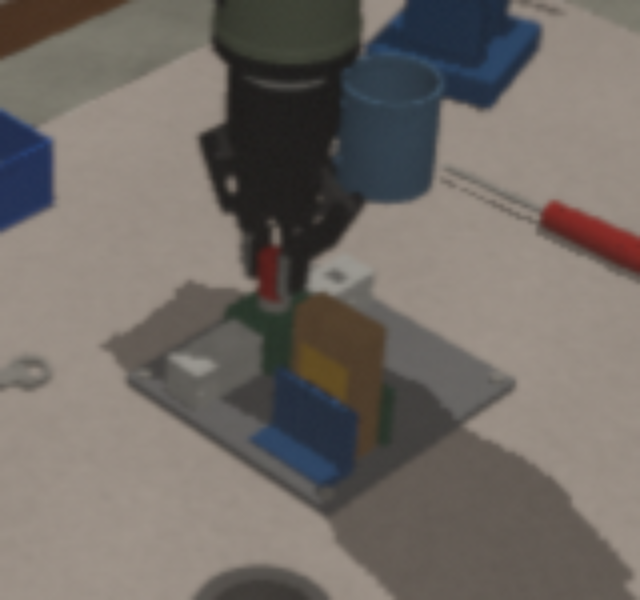

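View pics/top12.png

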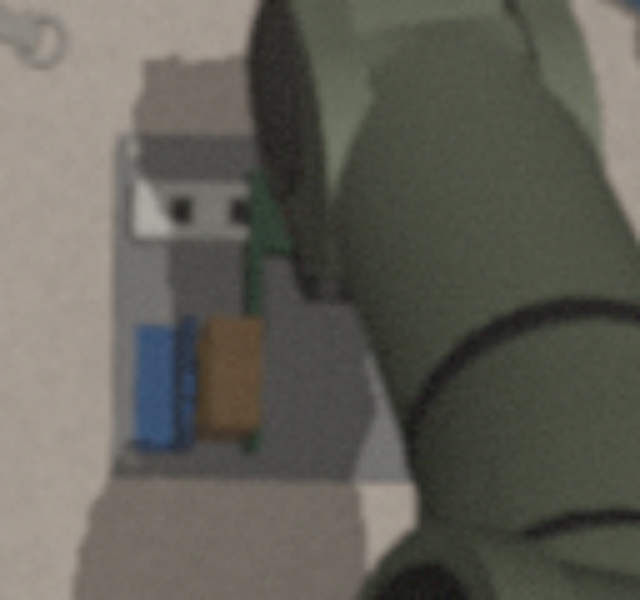

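```bash
python3 -m handwheel '[{"offset":[0,0,-0.4],"rot":[0,0,0],"claw":-1},{"offset":[0,0,0],"rot":[0,0,0],"claw":-1},{"offset":[0,0,0],"rot":[0,0,0],"claw":-1}]'
python3 -c "
from h import *
bot.job_done()"
```

```text
clock: 19.95
position: [0.602, -0.1641, 0.0823]
tool_rot: [3.137, 0.005, 1.572]
force: [-4.3, 1.2, 12.4]
grip_width: 0.0246
the job is handed in; nothing more can be done
```

I stood the carton nearest the base upright in the bay and released it. I then lifted the knob about 16 mm, slid the green section about 32 mm and lowered the pin. The job was handed in at about 20 s with the gripper still holding the knob at a 50 N grip setting; no verdict was reported.

**Last checks:**
- **Carton:** before the bay closed it stood square, with its centre about 27 mm along the rack's y. The last pictures show it still upright between the fences, with its top at about the right height.
- **Section:** the tool moved 31.7 mm between gripping the knob and the end. The green fence shifted about 32 mm in the pictures.
- **Pin:** the tool came back down to the height it had when it gripped the knob (82.3 mm against 82.4 mm). The knob's top was also back at its starting height, and about 12 N of upward force shows the pin is down on its stop.

**Not confirmed or slightly off:**
- I estimated the final carton tilt from the pictures only. An automatic fit of its top face was spoiled by gripper points and not used.
- In the top view the arm hides the knob, so I checked its height from the side camera alone.
- A sideways force of about 4 N on the knob remained at the end.
- I saw nothing else move, but I did not measure the other objects again at the end.

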